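# Sort the washed cutlery into the organiser

## Robot

A 6-joint arm with a two-finger parallel gripper is mounted at the origin on a cart in front of the work surface, level with it; the furniture and walls round the work are solid. World frame = base frame: x ahead of the robot, y to its left, z up, the work surface at z = 0. Lengths are in m, angles in degrees, forces in N, time in s.
With the tool pointing down it reaches from about 0.35 to 0.875 m from the base axis. Payload 4.2 kg.
Tool frame: the origin (TCP) lies on the centre line of the jaws, within the pads' length; the fingertips stand 11 mm ahead of it and the grasp point (between the pads) lies 8 mm behind it; z points along the fingers, y is the line along which they close (so a half turn about z gives the same grasp; the last joint's range is limited). The gripper opens to 87 mm and grips with 3 to 60 N. Pads are 19 mm wide; open, the fingers measure 117 mm over their backs; the gripper's body (75 mm by 190 mm) begins 51 mm behind the grasp point.
Start: joints at [-61.043, 22.042, 0.453, 0, -68.411, -14.817], TCP at [0.153, -0.606, 0.196] pointing down, gripper open.
Joint ranges: [-179.83, 179.83], [-69.29, 118.12], [-61.27, 80.66], [-181.25, 117.63], [-171.15, -9.14], [-177.46, 177.46]. Speed limits (degrees/s): [159.86, 159.86, 180, 180, 180, 180].

## Interface

Orientations are given as a 3x3 rotation matrix whose columns are the frame's x, y, z axes.
In Python, from station import r gives the robot as it stands.
- The arm moves only by the tool servo_tool, never from a script. Its argument "commands" is a list that holds one entry, the list of rows, each a list of 7 numbers: the closure, from 0 (fully open) to 1 (shut), then the shift along the tool's x, y, z in mm, then the turn, a rotation vector about the tool's x, y, z in rad. In form: [[[claw, x, y, z, ax, ay, az], ...]]. A call has exactly 5 rows; each row is the pose to reach, as a shift and turn from the pose commanded when the call began, along the tool's axes at that moment; what a row does not reach only later rows make up. A row lasts 1/10 s, in which the tool goes at most 50 mm and 8.59 degrees, less where a joint would pass 70% of its speed; a pose out of reach is approached as far as the arm can. A call with a gripper value outside its range is refused whole. The fingers move at their own pace and stop on an object; the grip force is fixed at half the most. Time passes only in rows, so rows that repeat a pose let the fingers close, or fill a call up. It gives the time, the measured TCP pose, the force, the opening and the grip force at its end, in the units of the state.
- r.sense(): the state, without advancing time (a new reading comes with each control period).
- r.capture(name): name is "side" or "top"; returns a dict with "pixels" (480x640x3 uint8, red, green, blue), "camera_matrix" (3x3 intrinsics, pixels), "R" (3x3) and "t" (3): a world point X has camera coordinates R X + t. Camera axes: x right, y down, z forward; pixel columns grow to the right and rows downward; lengths in m; the calibration is good to about 2 mm. A picture is of the moment at which its call begins. There is no depth.
- r.finish_job(): hands the job in; it is judged then, once.
The state is a dict: "time_s": time; "joints": joint angles; "joint_velocities": joint speeds; "effort": joint torques, N m; "tcp_pos": TCP position; "ee_rot": TCP orientation; "wrist_force": force on the tool from outside, world axes, zero at the start; "moment": the same for the moment, N m; "gripper_width": opening from 0.0 (shut) to 1.0 (fully open); "gripper_force": force on a finger pad.
Only numpy, scipy, OpenCV 4.12 (cv2) and the standard library are available. Lean on these libraries where they do the work, as an engineer would, in place of code of your own. Each camera call takes 0.05 s, during which the arm holds its last target. There are 200 camera calls.

## Task

Put the washed cutlery away: lay the knife, the fork, the spoon and the teaspoon each flat and lengthwise in the organiser bin whose floor shows its picture, all the way down inside the bin. Lay them in, don't drop them from a height, and leave the salt shaker and the soap bottle standing where they are.

Things in the scene. Friction and masses are not known exactly. Their poses are not given: they have to be found in the camera images.
- knife: Loose steel table knife, 215 mm long, 60 g. Origin at its underside, 5 mm ahead of mid-length; x along it to the blade tip, y across, z up (starts right way up, roughly along world x or -x). Handle from x = -112 to -15, 15 wide, 9 high; blade to x = 102, 19 wide, 3 thick. It balances at about x = -28: grip across the handle at x = -25.
- fork: Loose steel table fork, 206 mm long, 40 g. Origin: mid-length at its underside; x along it to the tines, y across, z up (starts right way up, roughly along world x or -x). The handle arches: 15 wide and down at x = -103, 9 wide with its 3 mm thick bar 8 to 13 up between x = -30 and 14, down to the 27 wide head at x = 55 to 103. It balances at x = 9: grip across the arch at x = -5.
- spoon: Loose steel dinner spoon, 194 mm long, 45 g. Origin: mid-length at its underside; x along it to the bowl, y across, z up (starts right way up, roughly along world x or -x). The handle arches: down at x = -97, 8 wide with its 3 mm thick bar 12 to 17 up between x = -17 and 14; the bowl, 39 wide, 10 high, from x = 40 to 97. It balances at x = 28: grip across the arch at x = -2.
- teaspoon: Loose steel teaspoon, like the spoon but only 132 mm long, 20 g. Origin: mid-length at its underside; x along it to the bowl, y across, z up (starts right way up, roughly along world x or -x). The handle arches: down at x = -66, 8 wide with its 3 mm thick bar 6 to 11 up between x = -24 and 9; the bowl, 28 wide, 8 high, from x = 27 to 66. It balances at x = 17: grip across the arch at x = -8.
- knife_bin: Fixed white open bin, one of four alike side by side (83 mm apart) in a beech organiser frame (256 x 350, 34 high) on the worktop; a black knife (thin handle, broad blade) is pictured on its floor. Outside 236 x 81 x 38 high, walls 2.5, floor 2.5 thick (its top 6.5 above the worktop), inside 231 x 76. Origin: centre of the bin's underside; x along its length, y across, z up.
- fork_bin: Fixed white open bin, one of four alike side by side (83 mm apart) in a beech organiser frame (256 x 350, 34 high) on the worktop; a black fork with four tines is pictured on its floor. Outside 236 x 81 x 38 high, walls 2.5, floor 2.5 thick (its top 6.5 above the worktop), inside 231 x 76. Origin: centre of the bin's underside; x along its length, y across, z up.
- spoon_bin: Fixed white open bin, one of four alike side by side (83 mm apart) in a beech organiser frame (256 x 350, 34 high) on the worktop; a black large spoon (about 180 long) is pictured on its floor. Outside 236 x 81 x 38 high, walls 2.5, floor 2.5 thick (its top 6.5 above the worktop), inside 231 x 76. Origin: centre of the bin's underside; x along its length, y across, z up.
- teaspoon_bin: Fixed white open bin, one of four alike side by side (83 mm apart) in a beech organiser frame (256 x 350, 34 high) on the worktop; a black small spoon (about 120 long) is pictured on its floor. Outside 236 x 81 x 38 high, walls 2.5, floor 2.5 thick (its top 6.5 above the worktop), inside 231 x 76. Origin: centre of the bin's underside; x along its length, y across, z up.
- salt: Bystander: loose salt shaker, clear with a grey domed cap, 44 mm across, 90 high, standing among the cutlery near the sink's rim. Origin: centre of its underside, z up.
- soap: Bystander: loose green dish soap bottle, 44 x 73 mm, 205 high, standing left of the cutlery. Origin: centre of its underside, z up.

How it is judged (in metres and radians):
At the end, for the whole second after the job is handed in: Knife, fork, spoon and teaspoon each lie in their own bin: origin over the bin floor and under 13 mm above the bin's underside, long axis within 0.4 rad of the bin's, tilt under 0.3 rad; all released and at rest; salt shaker and soap bottle upright within 3 cm of their start (x of knife in the frame of knife_bin between -0.025 and 0.025 m and y of knife in the frame of knife_bin between -0.036 and 0.036 m and z of knife in the frame of knife_bin between -0.002 and 0.013 m and angle between the x axis of knife and the x axis of knife_bin, either way round below 0.4 rad and angle between each of knife, fork, spoon, teaspoon's own z axis and vertical below 0.3 rad and linear speed of each of knife, fork, spoon, teaspoon below 0.02 m/s and contact force between each of knife, fork, spoon, teaspoon and the fingers below 0.05 N and x of fork in the frame of fork_bin between -0.025 and 0.025 m and y of fork in the frame of fork_bin between -0.036 and 0.036 m and z of fork in the frame of fork_bin between -0.002 and 0.013 m and angle between the x axis of fork and the x axis of fork_bin, either way round below 0.4 rad and x of spoon in the frame of spoon_bin between -0.03 and 0.03 m and y of spoon in the frame of spoon_bin between -0.036 and 0.036 m and z of spoon in the frame of spoon_bin between -0.002 and 0.013 m and angle between the x axis of spoon and the x axis of spoon_bin, either way round below 0.4 rad and x of teaspoon in the frame of teaspoon_bin between -0.055 and 0.055 m and y of teaspoon in the frame of teaspoon_bin between -0.036 and 0.036 m and z of teaspoon in the frame of teaspoon_bin between -0.002 and 0.013 m and angle between the x axis of teaspoon and the x axis of teaspoon_bin, either way round below 0.4 rad and distance of each of salt, soap from where it was at the start of the episode below 0.03 m and angle between each of salt, soap's own z axis and vertical below 0.2 rad); the robot touches nothing.
It fails at once if a piece of cutlery is let fall or thrown: it moves faster than 1.0 m/s (a drop of 5 cm) while no finger touches it ((linear speed of knife above 1 m/s and contact force between knife and the fingers below 0.01 N) or (linear speed of fork above 1 m/s and contact force between fork and the fingers below 0.01 N) or (linear speed of spoon above 1 m/s and contact force between spoon and the fingers below 0.01 N) or (linear speed of teaspoon above 1 m/s and contact force between teaspoon and the fingers below 0.01 N)).
It fails at once if the salt shaker is moved by more than 3 cm or tipped (distance of salt from where it was at the start of the episode above 0.03 m or angle between salt's own z axis and vertical above 0.3 rad).
It fails at once if the soap bottle is moved by more than 3 cm or tipped (distance of soap from where it was at the start of the episode above 0.03 m or angle between soap's own z axis and vertical above 0.3 rad).
It also fails if it takes over 120 s, if anything falls off the work surface, if the arm or the gripper's body presses on something with over 40 N, if the wrist force passes 120 N, or if a joint passes its speed limit or range.

## Working session

There is one attempt and no reset: what is moved stays moved. The work goes in short steps, Python scripts to look and compute and a tool call to move; the robot and the scene stay as the last step left them, time stands still between calls to the robot, and variables do not carry over. Pictures are saved under pics/ and viewed, at most 14 in all, crops included, and the job is handed in when it is done.

Besides the shell and the picture viewer there is one more tool, called by a JSON object that holds its "fn" and its "kwargs", one argument or row to a line. servo_tool: Moves the arm, as the interface text tells. Its arguments: {"type":"object","properties":{"commands":{"type":"array","items":{"type":"array","items":{"type":"array","items":{"type":"number"}}}}},"required":["commands"]}

```bash
mkdir -p pics; python3 - <<'E'
from station import r
import cv2,numpy as np
s=r.sense();print(s['time_s'],s['tcp_pos'],s['ee_rot'])
for n in('top','side'):
    c=r.capture(n);cv2.imwrite(f'pics/{n}0.png',c['pixels'][:,:,::-1]);print(n,c['camera_matrix'],c['R'],c['t'])
E
```

```text
0.0 [ 0.15256063 -0.60542081  0.19526719] [[-9.69740729e-01 -2.44136341e-01 -6.04830152e-04]
 [-2.44137077e-01  9.69738504e-01  2.07860088e-03]
 [ 7.90650737e-05  2.16336540e-03 -9.99997657e-01]]
top [[573.40553663   0.         313.04056803]
 [  0.         573.40553663 238.61036832]
 [  0.           0.           1.        ]] [[-0.02109652 -0.99944645 -0.02572411]
 [-0.98759469  0.02483703 -0.15504792]
 [ 0.155601    0.02213402 -0.98757198]] [0.11831281 0.5554141  1.32641332]
side [[483.58541538   0.         317.02647524]
 [  0.         483.58541538 242.49636426]
 [  0.           0.           1.        ]] [[-0.84203346 -0.53916174  0.01686019]
 [-0.27019206  0.39450673 -0.87827142]
 [ 0.46687889 -0.74408942 -0.47786509]] [0.52277842 0.16325761 1.32256389]
```

View pics/top0.png

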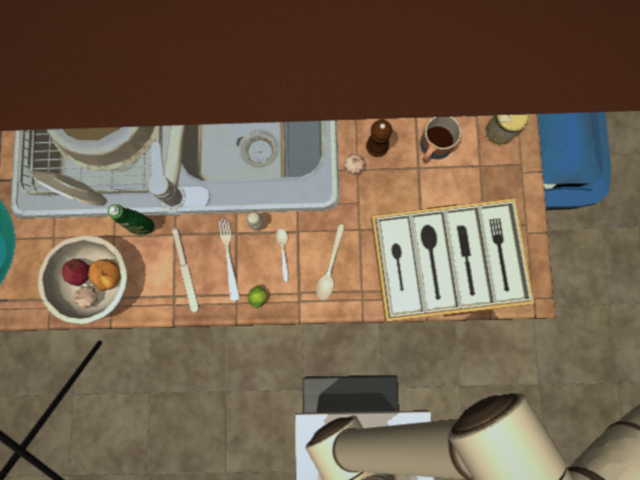

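View pics/side0.png

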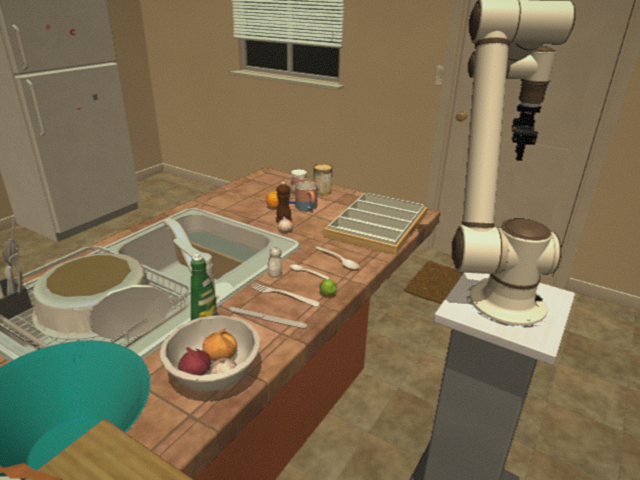

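Top view: pieces lie roughly along x, with the knife near (185,270), fork (229,260), teaspoon (283,255) and spoon (330,262). The salt is at (255,220) and the soap at (130,220). The bins from left to right are teaspoon, spoon, knife and fork, at about (398,265), (432,260), (466,258) and (500,253). In the side view the cutlery row is clear, with a lime at (328,287) between the fork and teaspoon.

```bash
cat > h.py <<'E'
import cv2,numpy as np
def px(c,u,v,z):
    K,R,t=c['camera_matrix'],np.array(c['R']),np.array(c['t'])
    d=R.T@np.linalg.solve(K,[u,v,1.]);o=-R.T@t
    return (o+d*(z-o[2])/d[2])[:2]
def blob(c,box,dark=False,thr=None):
    """largest blob in box; returns pixel Nx2"""
    x0,y0,x1,y1=box;hsv=cv2.cvtColor(c['pixels'][y0:y1,x0:x1],cv2.COLOR_RGB2HSV)
    m=(hsv[...,2]<(thr or 90)) if dark else ((hsv[...,1]<(thr or 75))&(hsv[...,2]>110))
    n,l,st,_=cv2.connectedComponentsWithStats(m.astype(np.uint8),connectivity=8)
    k=1+np.argmax(st[1:,4]);v,u=np.nonzero(l==k)
    return np.c_[u+x0,v+y0].astype(float)
def axis(c,P,z):
    W=np.array([px(c,u,v,z) for u,v in P]);m=W.mean(0)
    d=np.linalg.svd(W-m,full_matrices=False)[2][0];d*=np.sign(d[0])
    s=(W-m)@d;w=(W-m)@[-d[1],d[0]]
    prof=[round(1e3*np.ptp(w[(s>=a)&(s<a+.02)])) if ((s>=a)&(s<a+.02)).any() else 0 for a in np.arange(s.min(),s.max(),.02)]
    return dict(mid=(m+d*(s.min()+s.max())/2).round(4),ang=round(np.degrees(np.arctan2(d[1],d[0])),1),L=round(np.ptp(s)*1e3),a=(m+d*s.min()).round(3),b=(m+d*s.max()).round(3),prof=prof)
E
python3 - <<'E'
from station import r
from h import *
c=r.capture('top')
for n,b,z in(('knife',(165,222,208,316),.005),('fork',(212,214,245,306),.006),('tea',(272,224,295,285),.006),('spoon',(310,220,350,305),.008)):
    print(n,axis(c,blob(c,b),z))
for n,b in(('tb',(386,235,410,300)),('sb',(416,218,447,306)),('kb',(452,218,480,302)),('fb',(486,212,514,298))):
    print(n,axis(c,blob(c,b,True),.0065))
a=c['pixels'][205:325,160:545,::-1]
cv2.imwrite('pics/crop.png',cv2.resize(a,None,fx=2.07,fy=2.07,interpolation=cv2.INTER_CUBIC))
for n,u,v,z in(('saltcap',255,217,.09),('salt base',257,227,0),('soapcap',115,210,.2),('soap base',145,228,0),('lime',258,296,.02),('frameTL',374,215,.034),('TR',516,200,.034),('BL',386,320,.034),('BR',532,303,.034)): print(n,px(c,u,v,z).round(3))
E
```

```text
knife {'mid': array([0.4958, 0.4239]), 'ang': np.float64(14.9), 'L': 215, 'a': array([0.392, 0.396]), 'b': array([0.6  , 0.451]), 'prof': [21, 20, 20, 20, 20, 20, 15, 15, 16, 16, 16]}
fork {'mid': array([0.5185, 0.3145]), 'ang': np.float64(8.2), 'L': 205, 'a': array([0.417, 0.3  ]), 'b': array([0.62 , 0.329]), 'prof': [25, 22, 21, 16, 13, 10, 8, 23, 28, 26, 18]}
tea {'mid': array([0.527 , 0.1805]), 'ang': np.float64(4.3), 'L': 132, 'a': array([0.461, 0.176]), 'b': array([0.593, 0.185]), 'prof': [11, 13, 10, 9, 20, 27, 25]}
spoon {'mid': array([0.506 , 0.0626]), 'ang': np.float64(-16.2), 'L': 193, 'a': array([0.413, 0.09 ]), 'b': array([0.599, 0.036]), 'prof': [34, 38, 37, 15, 8, 10, 11, 13, 15, 15]}
tb {'mid': array([ 0.5186, -0.0969]), 'ang': np.float64(5.7), 'L': 54, 'a': array([ 0.492, -0.1  ]), 'b': array([ 0.546, -0.094]), 'prof': [5, 18, 18]}
sb {'mid': array([ 0.5003, -0.182 ]), 'ang': np.float64(5.5), 'L': 178, 'a': array([ 0.412, -0.191]), 'b': array([ 0.589, -0.173]), 'prof': [7, 5, 6, 5, 5, 6, 30, 34, 30]}
kb {'mid': array([ 0.5032, -0.2653]), 'ang': np.float64(5.8), 'L': 168, 'a': array([ 0.42 , -0.274]), 'b': array([ 0.587, -0.257]), 'prof': [6, 6, 7, 6, 18, 18, 18, 18, 15]}
fb {'mid': array([ 0.4955, -0.3495]), 'ang': np.float64(5.5), 'L': 137, 'a': array([ 0.427, -0.356]), 'b': array([ 0.564, -0.343]), 'prof': [6, 6, 6, 6, 6, 17, 22]}
saltcap [0.605 0.239]
salt base [0.598 0.245]
soapcap [0.607 0.527]
soap base [0.602 0.525]
lime [0.426 0.241]
frameTL [ 0.614 -0.043]
TR [ 0.642 -0.386]
BL [ 0.362 -0.062]
BR [ 0.394 -0.405]
```

View pics/crop.png

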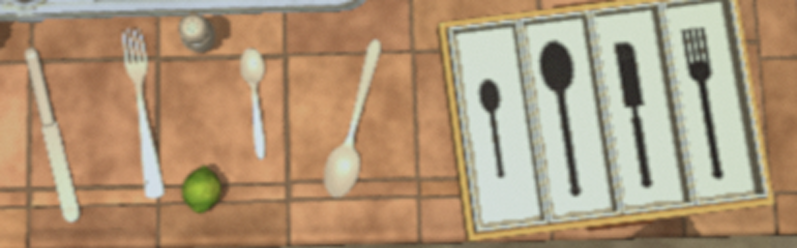

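The crop shows the knife blade pointing toward the robot (junction at crop (48,125)). The fork tines and teaspoon bowl point away, and the spoon bowl points toward the robot. Lengths come out at 215/205/132/193 mm against the stated 215/206/132/194, so the measurements hold. I'll start with the spoon.

{"fn": "servo_tool", "kwargs": {
  "commands": [
    [[0,-33,36,3,0,0,0.1],[0,-66,72,6,0,0,0.2],[0,-99,108,9,0,0,0.3],[0,-132,144,12,0,0,0.42],[0,-165,180,15,0,0,0.53]]
  ]
}}

```text
time_s: 0.65
tcp_pos: [0.2691, -0.3894, 0.181]
ee_rot: [[-0.959, 0.284, -0.0], [0.284, 0.959, 0.0], [0.0, 0.0, -1.0]]
wrist_force: [0.2, -1.2, 1.1]
gripper_width: 1.005
gripper_force: 0.0
```

```bash
cat > plan.py <<'E'
import sys,numpy as np
from station import r
def go(x,y,z,th):
    """offset from the current pose to a pose, tool axes, mm and rad; pointing-down correction in ax, ay"""
    from scipy.spatial.transform import Rotation as T
    s=r.sense();R=np.array(s['ee_rot']);p=np.array(s['tcp_pos']);t=np.radians(th)
    G=np.array([[-np.cos(t),-np.sin(t),0],[-np.sin(t),np.cos(t),0],[0,0,-1]])
    d=R.T@(np.array([x,y,z])-p)*1e3
    print('at',p.round(4),'t',round(s['time_s'],2),'w',round(s['gripper_width'],3),'f',round(s['gripper_force'],1),'| d',d.round(1),'rot',T.from_matrix(R.T@G).as_rotvec().round(3),'rows',np.ceil(np.linalg.norm(d)/50))
if __name__=='__main__':
    a=[float(v) for v in sys.argv[1:]]
    go(*a)
E
python3 plan.py .508 .062 .1 -16.2
```

```text
at [ 0.2691 -0.3894  0.181 ] t 0.65 w 1.005 f 0.0 | d [-100.6  500.7   81.1] rot [ 0.    -0.    -0.006] rows 11.0
```

{"fn": "servo_tool", "kwargs": {
  "commands": [
    [[0,-10,49,0,0,0,0],[0,-20,98,0,0,0,0],[0,-30,147,0,0,0,0],[0,-40,196,0,0,0,0],[0,-50,245,0,0,0,0]]
  ]
}}

```text
time_s: 1.15
tcp_pos: [0.3855, -0.168, 0.1815]
ee_rot: [[-0.96, 0.279, 0.001], [0.279, 0.96, 0.0], [-0.001, 0.0, -1.0]]
wrist_force: [0.9, -1.4, 0.4]
gripper_width: 1.001
gripper_force: 0.0
```

{"fn": "servo_tool", "kwargs": {
  "commands": [
    [[0,-10,48,12,0,0,0],[0,-20,96,25,0,0,0],[0,-30,144,40,0,0,0],[0,-40,192,60,0,0,0],[0,-50,240,85,0,0,0]]
  ]
}}

```text
time_s: 1.65
tcp_pos: [0.4969, 0.0405, 0.1009]
ee_rot: [[-0.96, 0.278, 0.002], [0.278, 0.96, 0.001], [-0.002, 0.001, -1.0]]
wrist_force: [0.2, -2.0, 0.8]
gripper_width: 0.999
gripper_force: 0.0
```

```bash
python3 plan.py .508 .062 .016 -16.2
```

```text
at [0.4969 0.0405 0.1009] t 1.65 w 0.999 f 0.0 | d [-4.5 23.6 84.9] rot [0.001 0.002 0.001] rows 2.0
```

{"fn": "servo_tool", "kwargs": {
  "commands": [
    [[0,-2,10,20,0,0,0],[0,-3,16,45,0,0,0],[0,-3,16,55,0,0,0],[0,-3,16,55,0,0,0],[0,-3,16,55,0,0,0]]
  ]
}}

```text
time_s: 2.15
tcp_pos: [0.5035, 0.0524, 0.0467]
ee_rot: [[-0.96, 0.28, 0.001], [0.28, 0.96, -0.0], [-0.001, 0.0, -1.0]]
wrist_force: [0.3, 0.3, 0.3]
gripper_width: 1.003
gripper_force: 0.0
```

```bash
python3 plan.py .508 .062 .016 -16.2; python3 - <<'E'
from station import r
import cv2
a=cv2.resize(r.capture('top')['pixels'][200:325,260:420,::-1],None,fx=3,fy=3,interpolation=2)
b=cv2.resize(r.capture('side')['pixels'][220:345,230:390,::-1],None,fx=2,fy=2,interpolation=2)
import numpy as np
b=cv2.copyMakeBorder(b,0,a.shape[0]-b.shape[0],0,0,0)
cv2.imwrite('pics/g1.png',np.hstack([a,b]))
E
```

```text
at [0.5035 0.0524 0.0467] t 2.15 w 1.003 f 0.0 | d [-1.6 10.4 30.7] rot [ 0.     0.001 -0.001] rows 1.0
```

View pics/g1.png

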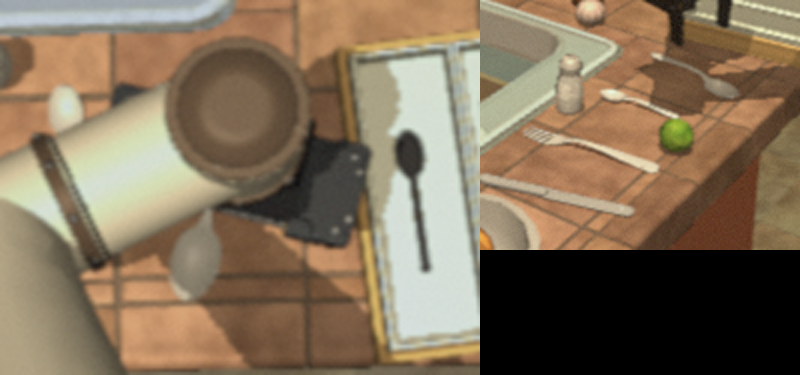

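The gripper is over the spoon handle: the bowl is at (195,255) in the left crop, with the fingers astride the handle in the side crop. I'll go down and close.

{"fn": "servo_tool", "kwargs": {
  "commands": [
    [[0,-2,10,10,0,0,0],[0,-2,10,31,0,0,0],[0,-2,10,31,0,0,0],[1,-2,10,31,0,0,0],[1,-2,10,31,0,0,0]]
  ]
}}

```text
time_s: 2.75
tcp_pos: [0.5086, 0.0621, 0.0157]
ee_rot: [[-0.96, 0.279, 0.001], [0.279, 0.96, 0.0], [-0.001, 0.001, -1.0]]
wrist_force: [-0.5, -0.8, 0.1]
gripper_width: 0.89
gripper_force: 0.0
```

{"fn": "servo_tool", "kwargs": {
  "commands": [
    [[1,0,0,0,0,0,0],[1,0,0,0,0,0,0],[1,0,0,0,0,0,0],[1,0,0,0,0,0,0],[1,0,0,0,0,0,0]]
  ]
}}

```text
time_s: 3.25
tcp_pos: [0.508, 0.0618, 0.0151]
ee_rot: [[-0.96, 0.279, 0.0], [0.279, 0.96, 0.0], [-0.0, 0.0, -1.0]]
wrist_force: [0.8, -0.3, -0.9]
gripper_width: 0.449
gripper_force: 0.0
```

```bash
python3 plan.py .501 -.182 .12 5.5
```

```text
at [0.508  0.0618 0.0151] t 3.25 w 0.449 f 0.0 | d [ -61.5 -236.1 -104.9] rot [ 0.     0.    -0.379] rows 6.0
```

{"fn": "servo_tool", "kwargs": {
  "commands": [
    [[1,0,0,0,0,0,0],[1,0,0,0,0,0,0],[1,0,0,0,0,0,0],[1,0,0,0,0,0,0],[1,0,0,0,0,0,0]]
  ]
}}

```text
time_s: 3.75
tcp_pos: [0.5079, 0.0618, 0.015]
ee_rot: [[-0.96, 0.279, -0.0], [0.279, 0.96, -0.0], [0.0, -0.0, -1.0]]
wrist_force: [-0.1, 0.2, 0.6]
gripper_width: 0.031
gripper_force: 0.0
```

{"fn": "servo_tool", "kwargs": {
  "commands": [
    [[1,0,0,-10,0,0,0],[1,0,0,-30,0,0,0],[1,0,0,-60,0,0,0],[1,0,-20,-90,0,0,0],[1,-10,-50,-105,0,0,0]]
  ]
}}

```text
time_s: 4.25
tcp_pos: [0.5048, 0.0118, 0.1236]
ee_rot: [[-0.961, 0.276, 0.005], [0.276, 0.961, 0.001], [-0.005, 0.003, -1.0]]
wrist_force: [0.6, -0.1, -0.4]
gripper_width: -0.0
gripper_force: 0.0
```

```bash
python3 plan.py .501 -.182 .12 5.5
```

```text
at [0.5048 0.0118 0.1236] t 4.25 w -0.0 f 0.0 | d [ -49.8 -187.3    3.3] rot [ 0.002  0.005 -0.376] rows 4.0
```

```bash
python3 - <<'E'
from station import r
from h import *
c=r.capture('top')
try: print(axis(c,blob(c,(295,220,350,305)),.008))
except Exception as e: print(e)
a=cv2.resize(c['pixels'][200:325,260:420,::-1],None,fx=3,fy=3,interpolation=2)
b=cv2.resize(r.capture('side')['pixels'][190:345,230:390,::-1],None,fx=2,fy=2,interpolation=2)
b=cv2.copyMakeBorder(b,0,a.shape[0]-b.shape[0],0,0,0)
cv2.imwrite('pics/g2.png',np.hstack([a,b]))
E
```

```text
{'mid': array([0.511 , 0.0795]), 'ang': np.float64(0.7), 'L': 196, 'a': array([0.413, 0.078]), 'b': array([0.609, 0.081]), 'prof': [36, 39, 37, 73, 105, 115, 120, 113, 101, 62]}
```

View pics/g2.png

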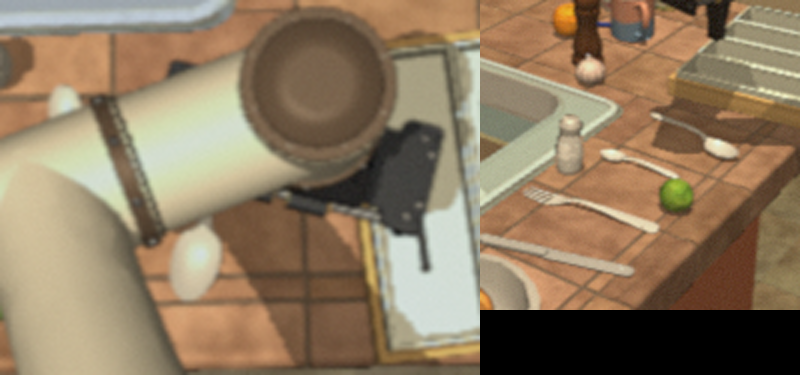

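The spoon is still at its start place: bowl at (195,260), handle at (680,125) in the side crop. The grasp missed. I'll check the camera calibration against the fingers.

```bash
python3 - <<'E'
from station import r
from h import *
s=r.sense();R=np.array(s['ee_rot']);p=np.array(s['tcp_pos'])
pts=[p+R@np.array(o)/1e3 for o in([0,0,11],[0,0,-59],[0,95,-70],[0,-95,-70])]+[np.array([.505,.0618,.015])]
out=[]
for n,box in(('top',(200,260)),('side',(130,290))):
    c=r.capture(n);im=c['pixels'][:,:,::-1].copy();im=cv2.resize(im,None,fx=4,fy=4,interpolation=2)
    for k,X in enumerate(pts):
        q=c['camera_matrix']@(c['R']@X+c['t']);q=q[:2]/q[2];print(n,k,q.round(1))
        cv2.circle(im,(int(q[0]*4+2),int(q[1]*4+2)),4,[(0,0,255),(0,255,0),(255,0,0),(255,0,255),(0,255,255)][k],-1)
    y,x=box;out.append(im[y*4:y*4+500,x*4:x*4+400] if n=='side' else im[y*4:y*4+500,(x+30)*4:(x+30)*4+400])
cv2.imwrite('pics/g3.png',np.hstack(out))
E
```

```text
top 0 [355.2 256.1]
top 1 [356.8 252.2]
top 2 [313.8 240.1]
top 3 [400.8 263.1]
top 4 [331.8 261.6]
side 0 [347.5 220.5]
side 1 [348.7 199.7]
side 2 [325.4 204.3]
side 3 [370.6 188.9]
side 4 [337.7 254.7]
```

View pics/g3.png

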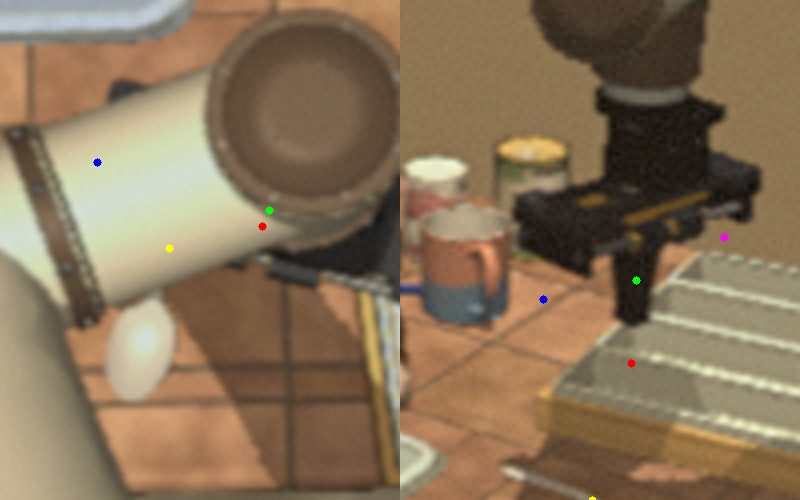

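```bash
python3 - <<'E'
from station import r
from h import *
def proj(c,X):
    q=c['camera_matrix']@(c['R']@np.array(X)+c['t']);return (q[:2]/q[2]).round(1)
s=r.sense();c=r.capture('side')
for n,X in(('spoon far',(.599,.036,.002)),('spoon near',(.413,.09,.005)),('knife far',(.6,.451,.005)),('knife near',(.392,.396,.002)),('frame TL',(.614,-.043,.034)),('frame BL',(.362,-.062,.034)),('start tip',(.1526,-.6054,.184)),('base',(0,0,0))): print(n,proj(c,X))
p=s['tcp_pos']
for dz in(0,.01,.02,.03,.04): print(dz,proj(c,[p[0],p[1],p[2]-.011+dz]))
a=cv2.imread('pics/side0.png')[100:180,480:580]
cv2.imwrite('pics/g4.png',cv2.resize(a,None,fx=5,fy=5,interpolation=2))
E
```

```text
spoon far [316.7 246.8]
spoon near [359.4 270.2]
knife far [230.8 309.3]
knife near [308.7 327.2]
frame TL [325.8 227.8]
frame BL [397.1 246. ]
start tip [516.3 165.8]
base [508.2 302.2]
0 [347.6 221.5]
0.01 [347.8 218.6]
0.02 [347.9 215.7]
0.03 [348.1 212.7]
0.04 [348.3 209.8]
```

View pics/g4.png

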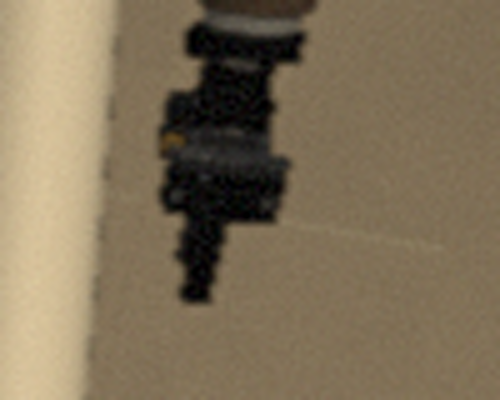

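The side camera agrees with the top view on the objects: spoon ends predicted (317,247)/(359,270), seen (318,247)/(357,268). The fingertips sit about 6–10 px higher in the image than the reported TCP would put them, so the reported TCP looks biased. I'll triangulate the closed tips where both cameras can see them.

{"fn": "servo_tool", "kwargs": {
  "commands": [
    [[1,0,-48,0,0,0,0],[1,0,-96,0,0,0,0],[1,0,-144,0,0,0,0],[1,0,-192,0,0,0,0],[1,0,-240,0,0,0,0]]
  ]
}}

```text
time_s: 5.0
tcp_pos: [0.4357, -0.2201, 0.1193]
ee_rot: [[-0.961, 0.278, -0.002], [0.278, 0.961, 0.0], [0.002, -0.0, -1.0]]
wrist_force: [0.2, 0.6, 0.6]
gripper_width: 0.002
gripper_force: 0.0
```

{"fn": "servo_tool", "kwargs": {
  "commands": [
    [[1,0,-40,0,0,0,0],[1,0,-60,0,0,0,0],[1,0,-60,0,0,0,0],[1,0,-60,0,0,0,0],[1,0,-60,0,0,0,0]]
  ]
}}

```text
time_s: 5.5
tcp_pos: [0.42, -0.2759, 0.1196]
ee_rot: [[-0.961, 0.278, -0.001], [0.278, 0.961, 0.0], [0.001, 0.0, -1.0]]
wrist_force: [-0.2, -0.3, 0.4]
gripper_width: 0.005
gripper_force: 0.0
```

```bash
python3 - <<'E'
from station import r
from h import *
s=r.sense();p=np.array(s['tcp_pos'])+np.array(s['ee_rot'])@[0,0,.011];print(p)
out=[]
for n in('top','side'):
    c=r.capture(n);q=c['camera_matrix']@(c['R']@p+c['t']);u,v=q[:2]/q[2];print(n,u,v)
    x0,y0=int(u)-40,int(v)-60;print(x0,y0)
    im=cv2.resize(c['pixels'][y0:y0+100,x0:x0+80,::-1],None,fx=5,fy=5,interpolation=2)
    cv2.circle(im,(int((u-x0)*5+2),int((v-y0)*5+2)),3,(0,0,255),-1);out.append(im)
cv2.imwrite('pics/g5.png',np.hstack(out))
E
```

```text
[ 0.41998448 -0.27592137  0.10856902]
top 484.567727817395 291.0663299082162
444 231
side 409.4977005970993 197.83474105721203
369 137
```

View pics/g5.png

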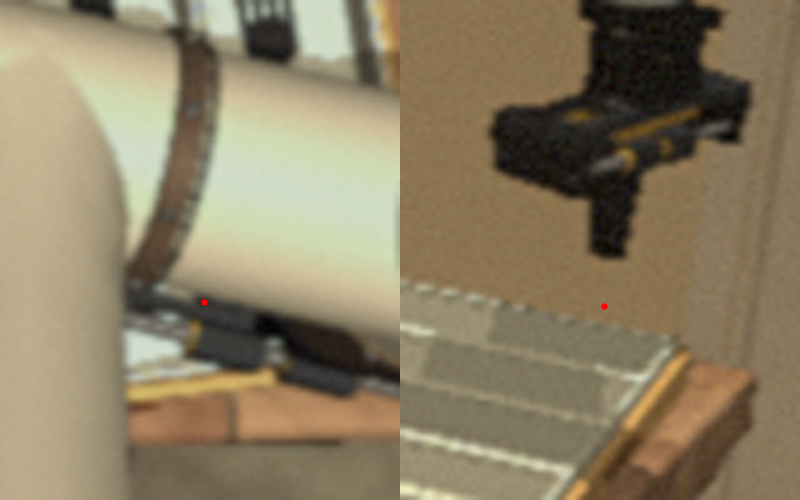

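In the side crop the closed tip is at (608,255), about 10 px above the prediction (605,306). That is roughly 34 mm too high if the error is purely in z. I'll settle it by touch on the knife bin's floor, whose height is known (6.5 mm).

{"fn": "servo_tool", "kwargs": {
  "commands": [
    [[1,0,2,20,0,0,0],[1,0,2,45,0,0,0],[1,0,2,70,0,0,0],[1,0,2,85,0,0,0],[1,0,2,90,0,0,0]]
  ]
}}

```text
time_s: 6.1
tcp_pos: [0.4195, -0.2739, 0.0285]
ee_rot: [[-0.961, 0.278, -0.003], [0.278, 0.961, 0.001], [0.003, 0.0, -1.0]]
wrist_force: [-0.0, -0.7, -0.1]
gripper_width: 0.006
gripper_force: 0.0
```

{"fn": "servo_tool", "kwargs": {
  "commands": [
    [[1,0,0,3,0,0,0],[1,0,0,6,0,0,0],[1,0,0,9,0,0,0],[1,0,0,12,0,0,0],[1,0,0,12,0,0,0]]
  ]
}}

```text
time_s: 6.6
tcp_pos: [0.4202, -0.2751, 0.018]
ee_rot: [[-0.96, 0.28, -0.0], [0.28, 0.96, 0.0], [0.0, 0.0, -1.0]]
wrist_force: [-0.4, -0.7, 0.4]
gripper_width: 0.004
gripper_force: 0.0
```

{"fn": "servo_tool", "kwargs": {
  "commands": [
    [[1,0,0,2,0,0,0],[1,0,0,4,0,0,0],[1,0,0,5,0,0,0],[1,0,0,6,0,0,0],[1,0,0,6,0,0,0]]
  ]
}}

```text
time_s: 7.1
tcp_pos: [0.4202, -0.2751, 0.0119]
ee_rot: [[-0.96, 0.279, -0.0], [0.279, 0.96, 0.0], [0.0, -0.0, -1.0]]
wrist_force: [0.4, -0.4, 1.1]
gripper_width: 0.007
gripper_force: 0.0
```

```bash
python3 - <<'E'
from station import r
from h import *
s=r.sense();p=np.array(s['tcp_pos'])+np.array(s['ee_rot'])@[0,0,.011];print(p,s['wrist_force'])
out=[]
for n in('top','side'):
    c=r.capture(n);q=c['camera_matrix']@(c['R']@p+c['t']);u,v=q[:2]/q[2];print(n,u,v)
    x0,y0=int(u)-40,int(v)-60;print(x0,y0)
    im=cv2.resize(c['pixels'][y0:y0+100,x0:x0+80,::-1],None,fx=5,fy=5,interpolation=2)
    cv2.circle(im,(int((u-x0)*5+2),int((v-y0)*5+2)),3,(0,0,255),-1);out.append(im)
cv2.imwrite('pics/g6.png',np.hstack(out))
E
```

```text
[ 0.42020078 -0.27508114  0.00087433] [ 0.40370178 -0.39467021  1.11159089]
top 472.18543415933283 293.869781521347
432 233
side 406.07599630797165 225.77826154975824
366 165
```

View pics/g6.png

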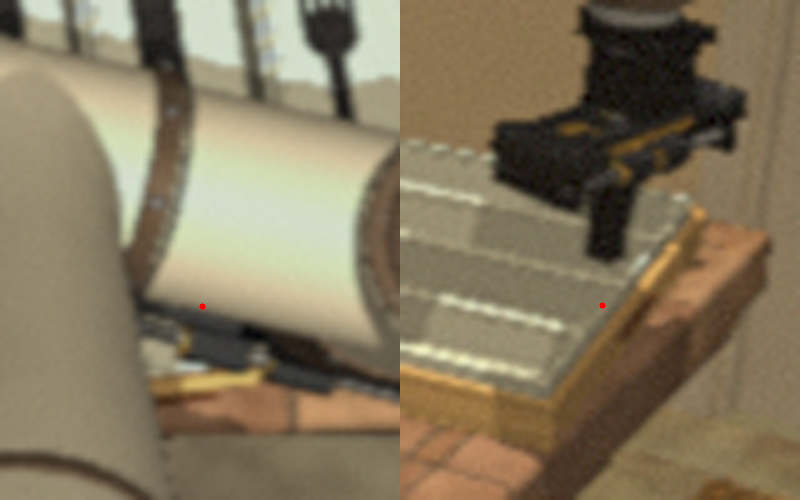

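{"fn": "servo_tool", "kwargs": {
  "commands": [
    [[1,0,0,2,0,0,0],[1,0,0,4,0,0,0],[1,0,0,6,0,0,0],[1,0,0,8,0,0,0],[1,0,0,8,0,0,0]]
  ]
}}

```text
time_s: 7.7
tcp_pos: [0.42, -0.275, 0.0036]
ee_rot: [[-0.96, 0.28, -0.001], [0.28, 0.96, 0.0], [0.001, 0.0, -1.0]]
wrist_force: [0.8, 0.5, -0.7]
gripper_width: 0.008
gripper_force: 0.0
```

The nominal tip is now below the floor with no contact, so the z bias is real. I'll keep feeling downward.

{"fn": "servo_tool", "kwargs": {
  "commands": [
    [[1,0,0,2,0,0,0],[1,0,0,4,0,0,0],[1,0,0,6,0,0,0],[1,0,0,8,0,0,0],[1,0,0,8,0,0,0]]
  ]
}}

```text
time_s: 8.2
tcp_pos: [0.4201, -0.275, -0.0043]
ee_rot: [[-0.96, 0.279, -0.001], [0.279, 0.96, 0.0], [0.001, 0.0, -1.0]]
wrist_force: [-0.3, -0.2, 0.5]
gripper_width: 0.006
gripper_force: 0.0
```

{"fn": "servo_tool", "kwargs": {
  "commands": [
    [[1,0,0,1,0,0,0],[1,0,0,2,0,0,0],[1,0,0,3,0,0,0],[1,0,0,4,0,0,0],[1,0,0,4,0,0,0]]
  ]
}}

```text
time_s: 8.7
tcp_pos: [0.4202, -0.275, -0.0081]
ee_rot: [[-0.96, 0.279, -0.0], [0.279, 0.96, 0.0], [0.0, 0.0, -1.0]]
wrist_force: [0.5, -0.5, -0.2]
gripper_width: 0.004
gripper_force: 0.0
```

{"fn": "servo_tool", "kwargs": {
  "commands": [
    [[1,0,0,1,0,0,0],[1,0,0,2,0,0,0],[1,0,0,3,0,0,0],[1,0,0,4,0,0,0],[1,0,0,4,0,0,0]]
  ]
}}

```text
time_s: 9.2
tcp_pos: [0.4201, -0.275, -0.0122]
ee_rot: [[-0.96, 0.279, -0.0], [0.279, 0.96, 0.0], [0.0, 0.0, -1.0]]
wrist_force: [-0.6, -0.3, -0.1]
gripper_width: 0.006
gripper_force: 0.0
```

{"fn": "servo_tool", "kwargs": {
  "commands": [
    [[1,0,0,1,0,0,0],[1,0,0,2,0,0,0],[1,0,0,3,0,0,0],[1,0,0,3,0,0,0],[1,0,0,3,0,0,0]]
  ]
}}

```text
time_s: 9.7
tcp_pos: [0.4203, -0.2751, -0.015]
ee_rot: [[-0.96, 0.279, -0.0], [0.279, 0.96, 0.0], [0.0, -0.0, -1.0]]
wrist_force: [0.6, 0.0, 0.1]
gripper_width: 0.004
gripper_force: 0.0
```

{"fn": "servo_tool", "kwargs": {
  "commands": [
    [[1,0,0,1,0,0,0],[1,0,0,2,0,0,0],[1,0,0,3,0,0,0],[1,0,0,3,0,0,0],[1,0,0,3,0,0,0]]
  ]
}}

```text
time_s: 10.2
tcp_pos: [0.4203, -0.2751, -0.018]
ee_rot: [[-0.96, 0.279, -0.0], [0.279, 0.96, 0.0], [0.0, 0.0, -1.0]]
wrist_force: [-0.5, -0.3, -0.1]
gripper_width: 0.008
gripper_force: 0.0
```

{"fn": "servo_tool", "kwargs": {
  "commands": [
    [[1,0,0,1,0,0,0],[1,0,0,2,0,0,0],[1,0,0,3,0,0,0],[1,0,0,3,0,0,0],[1,0,0,3,0,0,0]]
  ]
}}

```text
time_s: 10.7
tcp_pos: [0.4205, -0.2751, -0.0193]
ee_rot: [[-0.96, 0.279, 0.0], [0.279, 0.96, -0.0], [-0.0, -0.0, -1.0]]
wrist_force: [-2.7, 3.3, 14.3]
gripper_width: 0.004
gripper_force: 6.7
```

Contact came at reported z = -19 mm with the tip at 6.5 mm, so the tip height is the reported z plus 25.5 mm. The roughly 36 mm z bias also explains the side-view shift, so x and y are fine. Back to the spoon.

{"fn": "servo_tool", "kwargs": {
  "commands": [
    [[1,0,0,-20,0,0,0],[1,0,0,-60,0,0,0],[0,0,0,-95,0,0,0],[0,2,40,-110,0,0,0],[0,4,88,-110,0,0,0]]
  ]
}}

```text
time_s: 11.2
tcp_pos: [0.443, -0.1899, 0.0918]
ee_rot: [[-0.959, 0.283, 0.007], [0.283, 0.959, -0.001], [-0.007, 0.001, -1.0]]
wrist_force: [1.3, 1.0, 0.5]
gripper_width: 0.19
gripper_force: 0.0
```

{"fn": "servo_tool", "kwargs": {
  "commands": [
    [[0,1,49,0,0,0,0],[0,2,98,0,0,0,0],[0,3,147,0,0,0,0],[0,4,196,0,0,0,0],[0,5,240,0,0,0,0]]
  ]
}}

```text
time_s: 11.7
tcp_pos: [0.5035, 0.0447, 0.0892]
ee_rot: [[-0.96, 0.279, 0.0], [0.279, 0.96, 0.0], [-0.0, 0.0, -1.0]]
wrist_force: [0.4, -0.7, -0.0]
gripper_width: 0.645
gripper_force: 0.0
```

{"fn": "servo_tool", "kwargs": {
  "commands": [
    [[0,0,10,10,0,0,0],[0,0,20,35,0,0,0],[0,0,20,50,0,0,0],[0,0,20,65,0,0,0],[0,0,20,65,0,0,0]]
  ]
}}

```text
time_s: 12.2
tcp_pos: [0.5067, 0.0604, 0.0217]
ee_rot: [[-0.96, 0.28, -0.005], [0.28, 0.96, -0.002], [0.005, -0.003, -1.0]]
wrist_force: [-0.3, 0.3, -1.2]
gripper_width: 0.99
gripper_force: 0.0
```

```bash
python3 plan.py .508 .062 -.020 -16.2
```

```text
at [0.5067 0.0604 0.0217] t 12.2 w 0.99 f 0.0 | d [-1.   2.1 41.7] rot [-0.003 -0.005 -0.001] rows 1.0
```

{"fn": "servo_tool", "kwargs": {
  "commands": [
    [[0,0,1,15,0,0,0],[0,0,1,30,0,0,0],[0,0,1,39,0,0,0],[1,0,1,43,0,0,0],[1,0,1,43,0,0,0]]
  ]
}}

```text
time_s: 12.7
tcp_pos: [0.5091, 0.0622, -0.019]
ee_rot: [[-0.96, 0.28, -0.0], [0.28, 0.96, -0.0], [0.0, -0.0, -1.0]]
wrist_force: [-0.4, 0.0, -0.4]
gripper_width: 0.89
gripper_force: 0.0
```

{"fn": "servo_tool", "kwargs": {
  "commands": [
    [[1,0,0,0,0,0,0],[1,0,0,0,0,0,0],[1,0,0,0,0,0,0],[1,0,0,0,0,0,0],[1,0,0,0,0,0,0]]
  ]
}}

```text
time_s: 13.2
tcp_pos: [0.5093, 0.0626, -0.0188]
ee_rot: [[-0.96, 0.279, 0.0], [0.279, 0.96, 0.0], [-0.0, 0.0, -1.0]]
wrist_force: [-0.4, -0.3, -0.4]
gripper_width: 0.446
gripper_force: 0.0
```

{"fn": "servo_tool", "kwargs": {
  "commands": [
    [[1,0,0,0,0,0,0],[1,0,0,0,0,0,0],[1,0,0,0,0,0,0],[1,0,0,0,0,0,0],[1,0,0,0,0,0,0]]
  ]
}}

```text
time_s: 13.7
tcp_pos: [0.5092, 0.0625, -0.019]
ee_rot: [[-0.96, 0.279, 0.0], [0.279, 0.96, 0.0], [-0.0, 0.0, -1.0]]
wrist_force: [-0.1, -0.2, 0.5]
gripper_width: 0.079
gripper_force: 30.0
```

Spoon gripped (7 mm opening, 30 N). I'll lift it and carry it to the spoon bin.

{"fn": "servo_tool", "kwargs": {
  "commands": [
    [[1,0,0,-8,0,0,0],[1,0,0,-30,0,0,0],[1,0,0,-60,0,0,0],[1,0,0,-85,0,0,0],[1,0,0,-95,0,0,0]]
  ]
}}

```text
time_s: 14.2
tcp_pos: [0.5107, 0.0631, 0.079]
ee_rot: [[-0.96, 0.279, 0.005], [0.279, 0.96, 0.002], [-0.004, 0.003, -1.0]]
wrist_force: [0.8, 0.3, -0.5]
gripper_width: 0.077
gripper_force: 30.0
```

{"fn": "servo_tool", "kwargs": {
  "commands": [
    [[1,-12,-45,0,0,0,-0.1],[1,-24,-92,0,0,0,-0.2],[1,-37,-140,0,0,0,-0.3],[1,-50,-188,0,0,0,-0.379],[1,-62,-234,0,0,0,-0.379]]
  ]
}}

```text
time_s: 14.7
tcp_pos: [0.5025, -0.1813, 0.0756]
ee_rot: [[-0.995, -0.097, -0.001], [-0.097, 0.995, 0.0], [0.001, 0.0, -1.0]]
wrist_force: [1.2, 0.2, -1.0]
gripper_width: 0.078
gripper_force: 30.0
```

{"fn": "servo_tool", "kwargs": {
  "commands": [
    [[1,0,0,0,0,0,0],[1,0,0,0,0,0,0],[1,0,0,0,0,0,0],[1,0,0,0,0,0,0],[1,0,0,0,0,0,0]]
  ]
}}

```text
time_s: 15.2
tcp_pos: [0.5035, -0.1782, 0.0761]
ee_rot: [[-0.995, -0.098, 0.0], [-0.098, 0.995, 0.0], [-0.0, 0.0, -1.0]]
wrist_force: [0.3, -0.4, -1.2]
gripper_width: 0.075
gripper_force: 30.0
```

```bash
python3 plan.py .503 -.182 -.012 5.5;  python3 - <<'E'
from station import r
from h import *
a=cv2.resize(r.capture('top')['pixels'][190:330,340:540,::-1],None,fx=2,fy=2,interpolation=2)
b=cv2.resize(r.capture('side')['pixels'][110:280,290:470,::-1],None,fx=2,fy=2,interpolation=2)
a=cv2.copyMakeBorder(a,0,b.shape[0]-a.shape[0],0,0,0)
cv2.imwrite('pics/g7.png',np.hstack([a,b]))
E
```

```text
at [ 0.5035 -0.1782  0.0761] t 15.2 w 0.075 f 30.0 | d [ 0.9 -3.7 88.1] rot [0.    0.    0.002] rows 2.0
```

View pics/g7.png

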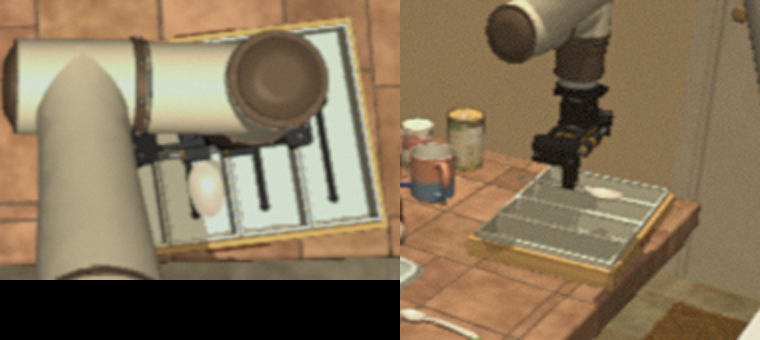

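The spoon is held level, with the bowl at about pixel (443.5,284) in the top view. I'll use it to check for any lateral bias.

```bash
python3 - <<'E'
from station import r
from h import *
c=r.capture('top');print(px(c,443.5,284,.102))
hsv=cv2.cvtColor(c['pixels'][268:302,425:460],cv2.COLOR_RGB2HSV)
rgb=c['pixels'][268:302,425:460].astype(int)
m=((rgb[...,0]-rgb[...,2])>14)&(rgb[...,0]>150)
n,l,st,ce=cv2.connectedComponentsWithStats(m.astype(np.uint8));k=1+np.argmax(st[1:,4]);print(st[k],ce[k]+[425,268],px(c,*(ce[k]+[425,268]),.102))
E
```

```text
[ 0.43829628 -0.18709854]
[  0   2  28  32 678] [437.31120944 285.47787611] [ 0.43529606 -0.17307338]
```

Seen (.438,-.187), expected (.434,-.185), so there's no lateral bias. I'll lay it in.

{"fn": "servo_tool", "kwargs": {
  "commands": [
    [[1,1,-3,20,0,0,0],[1,1,-4,45,0,0,0],[1,1,-4,65,0,0,0],[1,1,-4,78,0,0,0],[1,1,-4,83,0,0,0]]
  ]
}}

```text
time_s: 15.85
tcp_pos: [0.5018, -0.1832, -0.0084]
ee_rot: [[-0.995, -0.096, -0.003], [-0.096, 0.995, 0.0], [0.003, 0.001, -1.0]]
wrist_force: [-0.2, 0.3, -0.2]
gripper_width: 0.08
gripper_force: 30.0
```

{"fn": "servo_tool", "kwargs": {
  "commands": [
    [[1,0,0,2,0,0,0],[1,0,0,4,0,0,0],[1,0,0,5,0,0,0],[1,0,0,5,0,0,0],[1,0,0,5,0,0,0]]
  ]
}}

```text
time_s: 16.35
tcp_pos: [0.503, -0.1836, -0.0115]
ee_rot: [[-0.995, -0.096, 0.001], [-0.096, 0.995, -0.0], [-0.001, -0.0, -1.0]]
wrist_force: [0.4, 1.1, 0.1]
gripper_width: 0.08
gripper_force: 30.0
```

{"fn": "servo_tool", "kwargs": {
  "commands": [
    [[1,0,0,1,0,0,0],[1,0,0,1,0,0,0],[0.65,0,0,1,0,0,0],[0.65,0,0,1,0,0,0],[0.65,0,0,1,0,0,0]]
  ]
}}

```text
time_s: 16.85
tcp_pos: [0.5026, -0.1836, -0.0131]
ee_rot: [[-0.995, -0.096, -0.0], [-0.096, 0.995, 0.0], [0.0, 0.0, -1.0]]
wrist_force: [0.2, 0.5, 1.0]
gripper_width: 0.273
gripper_force: 0.0
```

{"fn": "servo_tool", "kwargs": {
  "commands": [
    [[0.65,0,0,0,0,0,0],[0.65,0,0,0,0,0,0],[0.65,0,0,-25,0,0,0],[0.65,0,0,-60,0,0,0],[0.65,0,0,-92,0,0,0]]
  ]
}}

```text
time_s: 17.35
tcp_pos: [0.5025, -0.1836, 0.08]
ee_rot: [[-0.995, -0.096, -0.001], [-0.096, 0.995, -0.0], [0.001, -0.0, -1.0]]
wrist_force: [-0.3, 0.1, 0.2]
gripper_width: 0.351
gripper_force: 0.0
```

```bash
python3 plan.py .519 .180 .06 4.3
```

```text
at [ 0.5025 -0.1836  0.08  ] t 17.35 w 0.351 f 0.0 | d [-51.3 360.4  19.9] rot [-0.    -0.001  0.021] rows 8.0
```

Spoon released. Next is the teaspoon.

{"fn": "servo_tool", "kwargs": {
  "commands": [
    [[0.2,-6,45,0,0,0,0],[0,-12,93,0,0,0,0.01],[0,-20,141,0,0,0,0.021],[0,-27,189,0,0,0,0.021],[0,-34,237,0,0,0,0.021]]
  ]
}}

```text
time_s: 17.85
tcp_pos: [0.5136, 0.0574, 0.0792]
ee_rot: [[-0.997, -0.075, 0.0], [-0.075, 0.997, 0.0], [-0.0, 0.0, -1.0]]
wrist_force: [1.6, -1.0, -0.2]
gripper_width: 0.717
gripper_force: 0.0
```

{"fn": "servo_tool", "kwargs": {
  "commands": [
    [[0,-6,45,0,0,0,0],[0,-12,90,10,0,0,0],[0,-17,121,30,0,0,0],[0,-17,121,50,0,0,0],[0,-17,121,55,0,0,0]]
  ]
}}

```text
time_s: 18.35
tcp_pos: [0.52, 0.1776, 0.0217]
ee_rot: [[-0.997, -0.076, -0.004], [-0.076, 0.997, -0.002], [0.004, -0.002, -1.0]]
wrist_force: [-0.4, -1.2, -0.8]
gripper_width: 0.994
gripper_force: 0.0
```

```bash
python3 plan.py .519 .180 -.0225 4.3
```

```text
at [0.52   0.1776 0.0217] t 18.35 w 0.994 f 0.0 | d [ 0.6  2.5 44.2] rot [-0.002 -0.004  0.001] rows 1.0
```

{"fn": "servo_tool", "kwargs": {
  "commands": [
    [[0,1,2,15,0,0,0],[0,1,2,30,0,0,0],[0,1,2,41,0,0,0],[1,1,2,46,0,0,0],[1,1,2,46,0,0,0]]
  ]
}}

```text
time_s: 18.85
tcp_pos: [0.5205, 0.1789, -0.0223]
ee_rot: [[-0.997, -0.074, -0.001], [-0.074, 0.997, -0.001], [0.001, -0.001, -1.0]]
wrist_force: [-0.3, -0.8, 0.4]
gripper_width: 0.893
gripper_force: 0.0
```

{"fn": "servo_tool", "kwargs": {
  "commands": [
    [[1,0,0,0,0,0,0],[1,0,0,0,0,0,0],[1,0,0,0,0,0,0],[1,0,0,0,0,0,0],[1,0,0,0,0,0,0]]
  ]
}}

```text
time_s: 19.35
tcp_pos: [0.5207, 0.1795, -0.0218]
ee_rot: [[-0.997, -0.075, 0.0], [-0.075, 0.997, 0.0], [-0.0, 0.0, -1.0]]
wrist_force: [-0.2, 0.3, -0.6]
gripper_width: 0.444
gripper_force: 0.0
```

{"fn": "servo_tool", "kwargs": {
  "commands": [
    [[1,0,0,0,0,0,0],[1,0,0,0,0,0,0],[1,0,0,0,0,0,0],[1,0,0,0,0,0,0],[1,0,0,0,0,0,0]]
  ]
}}

```text
time_s: 19.85
tcp_pos: [0.5206, 0.1795, -0.022]
ee_rot: [[-0.997, -0.075, -0.0], [-0.075, 0.997, -0.0], [0.0, -0.0, -1.0]]
wrist_force: [-0.6, 0.5, -0.4]
gripper_width: 0.079
gripper_force: 30.0
```

```bash
python3 plan.py .483 -.1005 .08 5.5
```

```text
at [ 0.5206  0.1795 -0.022 ] t 19.85 w 0.079 f 30.0 | d [  58.4 -276.4 -102. ] rot [-0.    -0.    -0.021] rows 7.0
```

{"fn": "servo_tool", "kwargs": {
  "commands": [
    [[1,0,0,-8,0,0,0],[1,0,0,-30,0,0,0],[1,0,0,-65,0,0,0],[1,0,0,-90,0,0,0],[1,8,-35,-100,0,0,0]]
  ]
}}

```text
time_s: 20.35
tcp_pos: [0.5186, 0.1472, 0.0818]
ee_rot: [[-0.997, -0.079, 0.008], [-0.079, 0.997, 0.004], [-0.008, 0.003, -1.0]]
wrist_force: [0.3, 0.4, -0.7]
gripper_width: 0.081
gripper_force: 30.0
```

{"fn": "servo_tool", "kwargs": {
  "commands": [
    [[1,10,-48,0,0,0,-0.021],[1,20,-96,0,0,0,-0.021],[1,30,-144,0,0,0,-0.021],[1,40,-192,0,0,0,-0.021],[1,50,-236,0,0,0,-0.021]]
  ]
}}

```text
time_s: 20.85
tcp_pos: [0.4826, -0.097, 0.0788]
ee_rot: [[-0.995, -0.096, 0.001], [-0.096, 0.995, 0.0], [-0.001, -0.0, -1.0]]
wrist_force: [1.4, 0.1, -0.6]
gripper_width: 0.076
gripper_force: 30.0
```

{"fn": "servo_tool", "kwargs": {
  "commands": [
    [[1,0,-5,10,0,0,0],[1,0,-5,25,0,0,0],[1,0,-5,35,0,0,0],[1,0,-5,35,0,0,0],[1,0,-5,35,0,0,0]]
  ]
}}

```text
time_s: 21.35
tcp_pos: [0.4839, -0.0995, 0.0431]
ee_rot: [[-0.995, -0.097, -0.0], [-0.097, 0.995, -0.0], [0.0, -0.0, -1.0]]
wrist_force: [0.2, -1.1, -0.5]
gripper_width: 0.08
gripper_force: 30.0
```

```bash
python3 plan.py .483 -.1005 -.015 5.5
```

```text
at [ 0.4839 -0.0995  0.0431] t 21.35 w 0.08 f 30.0 | d [ 0.9 -0.9 58.1] rot [-0.    -0.     0.001] rows 2.0
```

{"fn": "servo_tool", "kwargs": {
  "commands": [
    [[1,1,-1,15,0,0,0],[1,1,-1,35,0,0,0],[1,1,-1,48,0,0,0],[1,1,-1,54,0,0,0],[1,1,-1,58,0,0,0]]
  ]
}}

```text
time_s: 21.85
tcp_pos: [0.4832, -0.1008, -0.0149]
ee_rot: [[-0.995, -0.097, 0.001], [-0.097, 0.995, -0.0], [-0.001, -0.0, -1.0]]
wrist_force: [-0.4, 0.7, 0.7]
gripper_width: 0.075
gripper_force: 30.0
```

{"fn": "servo_tool", "kwargs": {
  "commands": [
    [[1,0,0,1,0,0,0],[1,0,0,1,0,0,0],[0.65,0,0,1,0,0,0],[0.65,0,0,1,0,0,0],[0.65,0,0,1,0,0,0]]
  ]
}}

```text
time_s: 22.35
tcp_pos: [0.4828, -0.1012, -0.0157]
ee_rot: [[-0.995, -0.096, 0.001], [-0.096, 0.995, 0.0], [-0.001, -0.0, -1.0]]
wrist_force: [0.4, -0.0, 0.5]
gripper_width: 0.269
gripper_force: 0.0
```

{"fn": "servo_tool", "kwargs": {
  "commands": [
    [[0.65,0,0,0,0,0,0],[0.65,0,0,0,0,0,0],[0.65,0,0,-25,0,0,0],[0.65,0,0,-60,0,0,0],[0.65,0,0,-96,0,0,0]]
  ]
}}

```text
time_s: 22.85
tcp_pos: [0.482, -0.1013, 0.0807]
ee_rot: [[-0.995, -0.096, -0.002], [-0.096, 0.995, -0.0], [0.002, -0.0, -1.0]]
wrist_force: [1.1, -0.1, 0.1]
gripper_width: 0.35
gripper_force: 0.0
```

```bash
python3 plan.py .5136 .3138 .08 8.2
```

```text
at [ 0.482  -0.1013  0.0807] t 22.85 w 0.35 f 0.0 | d [-71.2 410.2   0.5] rot [-0.    -0.002 -0.047] rows 9.0
```

{"fn": "servo_tool", "kwargs": {
  "commands": [
    [[0.2,-8,47,0,0,0,0],[0,-16,95,0,0,0,-0.02],[0,-24,142,0,0,0,-0.047],[0,-32,190,0,0,0,-0.047],[0,-41,237,0,0,0,-0.047]]
  ]
}}

```text
time_s: 23.35
tcp_pos: [0.5004, 0.1405, 0.0802]
ee_rot: [[-0.99, -0.143, 0.0], [-0.143, 0.99, 0.0], [-0.0, 0.0, -1.0]]
wrist_force: [1.0, 0.7, 0.1]
gripper_width: 0.717
gripper_force: 0.0
```

{"fn": "servo_tool", "kwargs": {
  "commands": [
    [[0,-6,46,0,0,0,0],[0,-12,92,0,0,0,0],[0,-18,138,0,0,0,0],[0,-23,175,15,0,0,0],[0,-23,175,35,0,0,0]]
  ]
}}

```text
time_s: 23.85
tcp_pos: [0.4997, 0.3207, 0.0456]
ee_rot: [[-0.989, -0.147, 0.004], [-0.147, 0.989, 0.004], [-0.005, 0.003, -1.0]]
wrist_force: [-0.0, -0.0, 1.0]
gripper_width: 0.994
gripper_force: 0.0
```

```bash
python3 plan.py .5136 .3138 -.0215 8.2; python3 - <<'E'
from station import r
from h import *
c=r.capture('top')
for n,b in(('spoon',(422,222,445,306)),('tea',(388,232,412,305))):
    pass
cv2.imwrite('pics/g8.png',np.hstack([cv2.resize(c['pixels'][190:330,360:540,::-1],None,fx=2.5,fy=2.5,interpolation=2),cv2.resize(c['pixels'][190:330,160:300,::-1],None,fx=2.5,fy=2.5,interpolation=2)]))
E
```

```text
at [0.4997 0.3207 0.0456] t 23.85 w 0.994 f 0.0 | d [-12.4  -9.1  67.1] rot [0.003 0.005 0.005] rows 2.0
```

View pics/g8.png

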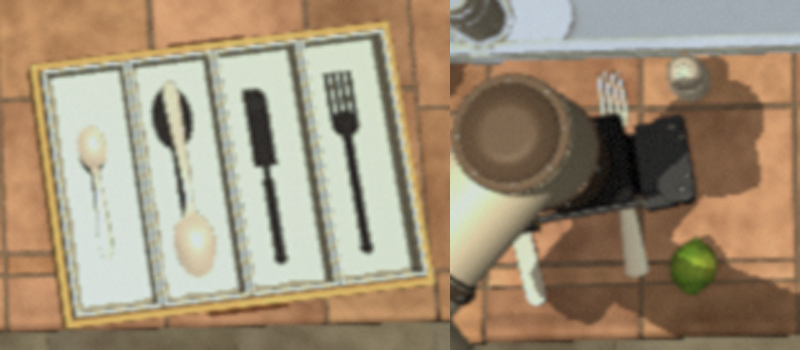

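Both spoons lie in their bins, at about (92,190) and (185,170) in the left crop. The fork, in the right crop, is between the fingers. I'll lower onto it.

{"fn": "servo_tool", "kwargs": {
  "commands": [
    [[0,-12,-9,5,0,0,0],[0,-12,-9,25,0,0,0],[0,-12,-9,35,0,0,0],[0,-12,-9,35,0,0,0],[0,-12,-9,35,0,0,0]]
  ]
}}

```text
time_s: 24.4
tcp_pos: [0.5124, 0.3075, 0.0106]
ee_rot: [[-0.99, -0.142, 0.001], [-0.142, 0.99, 0.0], [-0.001, 0.0, -1.0]]
wrist_force: [0.9, -0.1, -0.5]
gripper_width: 0.999
gripper_force: 0.0
```

```bash
python3 plan.py .5136 .3138 -.0215 8.2
```

```text
at [0.5124 0.3075 0.0106] t 24.4 w 0.999 f 0.0 | d [-2.   6.1 32.1] rot [ 0.     0.001 -0.001] rows 1.0
```

{"fn": "servo_tool", "kwargs": {
  "commands": [
    [[0,-2,6,10,0,0,0],[0,-2,6,22,0,0,0],[0,-2,6,32,0,0,0],[1,-2,6,32,0,0,0],[1,-2,6,32,0,0,0]]
  ]
}}

```text
time_s: 24.9
tcp_pos: [0.5127, 0.314, -0.0226]
ee_rot: [[-0.99, -0.143, -0.001], [-0.143, 0.99, -0.001], [0.001, -0.001, -1.0]]
wrist_force: [0.5, 0.1, 0.2]
gripper_width: 0.892
gripper_force: 0.0
```

{"fn": "servo_tool", "kwargs": {
  "commands": [
    [[1,0,0,0,0,0,0],[1,0,0,0,0,0,0],[1,0,0,0,0,0,0],[1,0,0,0,0,0,0],[1,0,0,0,0,0,0]]
  ]
}}

```text
time_s: 25.4
tcp_pos: [0.513, 0.3142, -0.0218]
ee_rot: [[-0.99, -0.142, 0.0], [-0.142, 0.99, 0.0], [-0.0, 0.0, -1.0]]
wrist_force: [-0.5, 0.5, 0.5]
gripper_width: 0.451
gripper_force: 0.0
```

{"fn": "servo_tool", "kwargs": {
  "commands": [
    [[1,0,0,0,0,0,0],[1,0,0,0,0,0,0],[1,0,0,0,0,0,0],[1,0,0,0,0,0,0],[1,0,0,0,0,0,0]]
  ]
}}

```text
time_s: 25.9
tcp_pos: [0.5129, 0.3141, -0.022]
ee_rot: [[-0.99, -0.142, -0.0], [-0.142, 0.99, -0.0], [0.0, -0.0, -1.0]]
wrist_force: [0.1, 0.2, 0.3]
gripper_width: 0.092
gripper_force: 30.0
```

```bash
python3 plan.py .509 -.3485 .08 5.5
```

```text
at [ 0.5129  0.3141 -0.022 ] t 25.9 w 0.092 f 30.0 | d [  98.2 -655.4 -102. ] rot [-0.    -0.     0.047] rows 14.0
```

{"fn": "servo_tool", "kwargs": {
  "commands": [
    [[1,0,0,-8,0,0,0],[1,0,0,-30,0,0,0],[1,0,0,-65,0,0,0],[1,0,-5,-95,0,0,0],[1,7,-45,-110,0,0,0.047]]
  ]
}}

```text
time_s: 26.4
tcp_pos: [0.515, 0.2724, 0.0918]
ee_rot: [[-0.995, -0.099, 0.007], [-0.099, 0.995, 0.005], [-0.007, 0.004, -1.0]]
wrist_force: [0.8, 0.0, 0.5]
gripper_width: 0.09
gripper_force: 30.0
```

{"fn": "servo_tool", "kwargs": {
  "commands": [
    [[1,5,-49,0,0,0,0],[1,10,-98,0,0,0,0],[1,15,-147,0,0,0,0],[1,20,-196,0,0,0,0],[1,25,-245,0,0,0,0]]
  ]
}}

```text
time_s: 26.9
tcp_pos: [0.5107, 0.0206, 0.0888]
ee_rot: [[-0.995, -0.096, 0.001], [-0.096, 0.995, 0.0], [-0.001, 0.0, -1.0]]
wrist_force: [0.7, -0.1, 0.1]
gripper_width: 0.089
gripper_force: 30.0
```

{"fn": "servo_tool", "kwargs": {
  "commands": [
    [[1,5,-49,0,0,0,0],[1,10,-98,0,0,0,0],[1,15,-147,0,0,0,0],[1,20,-196,0,0,0,0],[1,25,-245,0,0,0,0]]
  ]
}}

```text
time_s: 27.4
tcp_pos: [0.5093, -0.2259, 0.0888]
ee_rot: [[-0.995, -0.096, 0.001], [-0.096, 0.995, -0.0], [-0.001, -0.0, -1.0]]
wrist_force: [0.7, 0.6, -0.3]
gripper_width: 0.089
gripper_force: 30.0
```

```bash
python3 plan.py .509 -.3485 .03 5.5; python3 - <<'E'
from station import r
from h import *
c=r.capture('top')
P=lambda u,v:px(c,360+u/2.5,190+v/2.5,.036)
for q in ((50,72),(388,33),(80,315),(430,275),(345,40),(383,278)): print(q,P(*q).round(4))
print(np.mean([P(*q) for q in((50,72),(388,33),(80,315),(430,275))],0))
E
```

```text
at [ 0.5093 -0.2259  0.0888] t 27.4 w 0.089 f 30.0 | d [  12.1 -122.    58.8] rot [-0.     0.001  0.   ] rows 3.0
(50, 72) [ 0.6037 -0.0569]
(388, 33) [ 0.6335 -0.3831]
(80, 315) [ 0.3708 -0.0759]
(430, 275) [ 0.4008 -0.4046]
(345, 40) [ 0.6277 -0.3415]
(383, 278) [ 0.399  -0.3607]
[ 0.50219088 -0.2301398 ]
```

{"fn": "servo_tool", "kwargs": {
  "commands": [
    [[1,5,-45,0,0,0,0],[1,10,-90,0,0,0,0],[1,13,-120,15,0,0,0],[1,13,-120,40,0,0,0],[1,13,-120,50,0,0,0]]
  ]
}}

```text
time_s: 27.95
tcp_pos: [0.506, -0.3448, 0.0359]
ee_rot: [[-0.996, -0.093, -0.004], [-0.093, 0.996, 0.002], [0.003, 0.002, -1.0]]
wrist_force: [-0.4, 0.5, -0.8]
gripper_width: 0.093
gripper_force: 30.0
```

{"fn": "servo_tool", "kwargs": {
  "commands": [
    [[1,0,0,0,0,0,0],[1,0,0,0,0,0,0],[1,0,0,0,0,0,0],[1,0,0,0,0,0,0],[1,0,0,0,0,0,0]]
  ]
}}

```text
time_s: 28.45
tcp_pos: [0.5086, -0.3444, 0.039]
ee_rot: [[-0.995, -0.096, 0.001], [-0.096, 0.995, -0.001], [-0.001, -0.001, -1.0]]
wrist_force: [-0.3, -0.1, -0.7]
gripper_width: 0.086
gripper_force: 30.0
```

```bash
python3 plan.py .508 -.349 -.015 5.5
```

```text
at [ 0.5086 -0.3444  0.039 ] t 28.45 w 0.086 f 30.0 | d [ 1.1 -4.5 54. ] rot [-0.001  0.001  0.001] rows 2.0
```

{"fn": "servo_tool", "kwargs": {
  "commands": [
    [[1,1,-4,15,0,0,0],[1,1,-4,32,0,0,0],[1,1,-4,44,0,0,0],[1,1,-4,50,0,0,0],[1,1,-4,54,0,0,0]]
  ]
}}

```text
time_s: 28.95
tcp_pos: [0.5065, -0.3486, -0.0158]
ee_rot: [[-0.995, -0.096, -0.003], [-0.096, 0.995, 0.001], [0.003, 0.001, -1.0]]
wrist_force: [-5.1, 5.4, 21.3]
gripper_width: 0.092
gripper_force: 30.0
```

{"fn": "servo_tool", "kwargs": {
  "commands": [
    [[1,0,0,1,0,0,0],[1,0,0,1,0,0,0],[0.65,0,0,1,0,0,0],[0.65,0,0,1,0,0,0],[0.65,0,0,1,0,0,0]]
  ]
}}

```text
time_s: 29.45
tcp_pos: [0.5078, -0.3489, -0.0169]
ee_rot: [[-0.995, -0.096, 0.001], [-0.096, 0.995, -0.0], [-0.001, -0.0, -1.0]]
wrist_force: [0.0, -1.0, 0.0]
gripper_width: 0.281
gripper_force: 0.0
```

{"fn": "servo_tool", "kwargs": {
  "commands": [
    [[0.65,0,0,0,0,0,0],[0.65,0,0,0,0,0,0],[0.65,0,0,-25,0,0,0],[0.65,0,0,-60,0,0,0],[0.65,0,0,-106,0,0,0]]
  ]
}}

```text
time_s: 29.95
tcp_pos: [0.5059, -0.348, 0.088]
ee_rot: [[-0.995, -0.095, -0.005], [-0.095, 0.995, 0.002], [0.005, 0.003, -1.0]]
wrist_force: [0.7, -0.8, -0.4]
gripper_width: 0.349
gripper_force: 0.0
```

```bash
python3 plan.py .5248 .4316 .09 14.9
```

```text
at [ 0.5059 -0.348   0.088 ] t 29.95 w 0.349 f 0.0 | d [-9.310e+01  7.743e+02 -4.000e-01] rot [ 0.003 -0.004 -0.165] rows 16.0
```

{"fn": "servo_tool", "kwargs": {
  "commands": [
    [[0.2,-6,49,0,0,0,0],[0,-12,98,0,0,0,0],[0,-18,147,0,0,0,0],[0,-24,196,0,0,0,0],[0,-30,245,0,0,0,0]]
  ]
}}

```text
time_s: 30.45
tcp_pos: [0.5137, -0.1001, 0.0892]
ee_rot: [[-0.995, -0.095, 0.001], [-0.095, 0.995, -0.0], [-0.001, -0.0, -1.0]]
wrist_force: [1.6, -0.1, -0.0]
gripper_width: 0.72
gripper_force: 0.0
```

{"fn": "servo_tool", "kwargs": {
  "commands": [
    [[0,-6,49,0,0,0,0],[0,-12,98,0,0,0,0],[0,-18,147,0,0,0,0],[0,-24,196,0,0,0,0],[0,-30,245,0,0,0,0]]
  ]
}}

```text
time_s: 30.95
tcp_pos: [0.52, 0.1469, 0.0892]
ee_rot: [[-0.995, -0.096, 0.0], [-0.096, 0.995, 0.0], [-0.0, 0.0, -1.0]]
wrist_force: [1.6, 0.9, 0.4]
gripper_width: 0.996
gripper_force: 0.0
```

{"fn": "servo_tool", "kwargs": {
  "commands": [
    [[0,-6,49,0,0,0,0],[0,-12,98,0,0,0,0],[0,-18,147,0,0,0,-0.05],[0,-24,196,0,0,0,-0.11],[0,-30,240,0,0,0,-0.165]]
  ]
}}

```text
time_s: 31.45
tcp_pos: [0.5268, 0.389, 0.0889]
ee_rot: [[-0.965, -0.261, 0.0], [-0.261, 0.965, 0.0], [-0.0, 0.0, -1.0]]
wrist_force: [0.7, 0.0, 0.7]
gripper_width: 1.003
gripper_force: 0.0
```

```bash
python3 plan.py .5248 .4316 .02 14.9
```

```text
at [0.5268 0.389  0.0889] t 31.45 w 1.003 f 0.0 | d [-9.1 41.6 68.9] rot [0.    0.    0.004] rows 2.0
```

{"fn": "servo_tool", "kwargs": {
  "commands": [
    [[0,-6,25,10,0,0,0],[0,-9,39,40,0,0,0],[0,-9,39,68,0,0,0],[0,-9,39,68,0,0,0],[0,-9,39,68,0,0,0]]
  ]
}}

```text
time_s: 31.95
tcp_pos: [0.526, 0.4263, 0.0209]
ee_rot: [[-0.966, -0.258, -0.0], [-0.258, 0.966, -0.001], [0.001, -0.001, -1.0]]
wrist_force: [0.4, -0.5, 0.9]
gripper_width: 1.005
gripper_force: 0.0
```

```bash
python3 plan.py .5248 .4316 -.0225 14.9
```

```text
at [0.526  0.4263 0.0209] t 31.95 w 1.005 f 0.0 | d [-0.3  5.4 43.4] rot [-0.001 -0.001  0.001] rows 1.0
```

{"fn": "servo_tool", "kwargs": {
  "commands": [
    [[0,0,5,15,0,0,0],[0,0,5,30,0,0,0],[0,0,5,39,0,0,0],[1,0,5,43,0,0,0],[1,0,5,43,0,0,0]]
  ]
}}

```text
time_s: 32.45
tcp_pos: [0.5243, 0.4308, -0.0229]
ee_rot: [[-0.966, -0.258, -0.001], [-0.258, 0.966, -0.001], [0.001, -0.001, -1.0]]
wrist_force: [0.5, -0.7, 0.5]
gripper_width: 0.896
gripper_force: 0.0
```

{"fn": "servo_tool", "kwargs": {
  "commands": [
    [[1,0,0,0,0,0,0],[1,0,0,0,0,0,0],[1,0,0,0,0,0,0],[1,0,0,0,0,0,0],[1,0,0,0,0,0,0]]
  ]
}}

```text
time_s: 32.95
tcp_pos: [0.5246, 0.4315, -0.0217]
ee_rot: [[-0.966, -0.258, 0.0], [-0.258, 0.966, 0.0], [-0.0, 0.0, -1.0]]
wrist_force: [-0.2, -0.1, -0.3]
gripper_width: 0.45
gripper_force: 0.0
```

{"fn": "servo_tool", "kwargs": {
  "commands": [
    [[1,0,0,0,0,0,0],[1,0,0,0,0,0,0],[1,0,0,0,0,0,0],[1,0,0,0,0,0,0],[1,0,0,0,0,0,0]]
  ]
}}

```text
time_s: 33.45
tcp_pos: [0.5245, 0.4314, -0.022]
ee_rot: [[-0.966, -0.258, -0.0], [-0.258, 0.966, -0.0], [0.0, -0.0, -1.0]]
wrist_force: [-0.3, 0.4, 1.0]
gripper_width: 0.164
gripper_force: 30.0
```

```bash
python3 plan.py .5355 -.2625 .09 5.5
```

```text
at [ 0.5245  0.4314 -0.022 ] t 33.45 w 0.164 f 30.0 | d [ 168.3 -673.3 -111.9] rot [-0.    -0.     0.165] rows 15.0
```

Knife held (14 mm opening, 30 N). I'll lift it high enough to clear the salt and carry it over.

{"fn": "servo_tool", "kwargs": {
  "commands": [
    [[1,0,0,-8,0,0,0],[1,0,0,-35,0,0,0],[1,0,0,-80,0,0,0],[1,0,0,-120,0,0,0],[1,8,-25,-140,0,0,0.05]]
  ]
}}

```text
time_s: 33.95
tcp_pos: [0.5252, 0.4088, 0.123]
ee_rot: [[-0.977, -0.211, 0.007], [-0.211, 0.977, 0.006], [-0.008, 0.005, -1.0]]
wrist_force: [-0.1, -0.0, 0.2]
gripper_width: 0.16
gripper_force: 30.0
```

{"fn": "servo_tool", "kwargs": {
  "commands": [
    [[1,10,-48,0,0,0,0.05],[1,19,-96,0,0,0,0.1],[1,28,-144,0,0,0,0.115],[1,37,-192,0,0,0,0.115],[1,46,-240,0,0,0,0.115]]
  ]
}}

```text
time_s: 34.45
tcp_pos: [0.5282, 0.1591, 0.1188]
ee_rot: [[-0.995, -0.096, 0.001], [-0.096, 0.995, 0.0], [-0.001, 0.0, -1.0]]
wrist_force: [-0.3, 0.1, -0.9]
gripper_width: 0.162
gripper_force: 30.0
```

```bash
python3 plan.py .5356 -.2636 .09 5.5
```

```text
at [0.5282 0.1591 0.1188] t 34.45 w 0.162 f 30.0 | d [  33.4 -421.4   28.6] rot [0.    0.001 0.   ] rows 9.0
```

{"fn": "servo_tool", "kwargs": {
  "commands": [
    [[1,4,-49,0,0,0,0],[1,8,-98,0,0,0,0],[1,12,-147,0,0,0,0],[1,16,-196,0,0,0,0],[1,20,-240,0,0,0,0]]
  ]
}}

```text
time_s: 34.95
tcp_pos: [0.5313, -0.0821, 0.1189]
ee_rot: [[-0.995, -0.095, 0.001], [-0.095, 0.995, 0.0], [-0.001, -0.0, -1.0]]
wrist_force: [1.0, 0.0, -0.6]
gripper_width: 0.163
gripper_force: 30.0
```

{"fn": "servo_tool", "kwargs": {
  "commands": [
    [[1,4,-49,0,0,0,0],[1,8,-98,10,0,0,0],[1,11,-140,30,0,0,0],[1,14,-174,50,0,0,0],[1,14,-178,70,0,0,0]]
  ]
}}

```text
time_s: 35.45
tcp_pos: [0.5345, -0.2622, 0.0478]
ee_rot: [[-0.996, -0.091, 0.001], [-0.091, 0.996, -0.001], [-0.001, -0.001, -1.0]]
wrist_force: [0.1, 0.8, -0.4]
gripper_width: 0.168
gripper_force: 30.0
```

{"fn": "servo_tool", "kwargs": {
  "commands": [
    [[1,0,0,5,0,0,0],[1,0,0,5,0,0,0],[1,0,0,5,0,0,0],[1,0,0,5,0,0,0],[1,0,0,5,0,0,0]]
  ]
}}

```text
time_s: 35.95
tcp_pos: [0.5354, -0.2579, 0.0443]
ee_rot: [[-0.995, -0.097, 0.002], [-0.097, 0.995, -0.0], [-0.002, -0.001, -1.0]]
wrist_force: [0.1, -0.3, -0.8]
gripper_width: 0.169
gripper_force: 30.0
```

```bash
python3 plan.py .5356 -.2636 -.015 5.5; python3 - <<'E'
from station import r
from h import *
a=cv2.resize(r.capture('top')['pixels'][190:330,380:540,::-1],None,fx=2.5,fy=2.5,interpolation=2)
b=cv2.resize(r.capture('side')['pixels'][140:280,290:450,::-1],None,fx=2.5,fy=2.5,interpolation=2)
cv2.imwrite('pics/g9.png',np.hstack([a,b]))
E
```

```text
at [ 0.5354 -0.2579  0.0443] t 35.95 w 0.169 f 30.0 | d [ 0.5 -5.7 59.3] rot [-0.001  0.002  0.001] rows 2.0
```

View pics/g9.png

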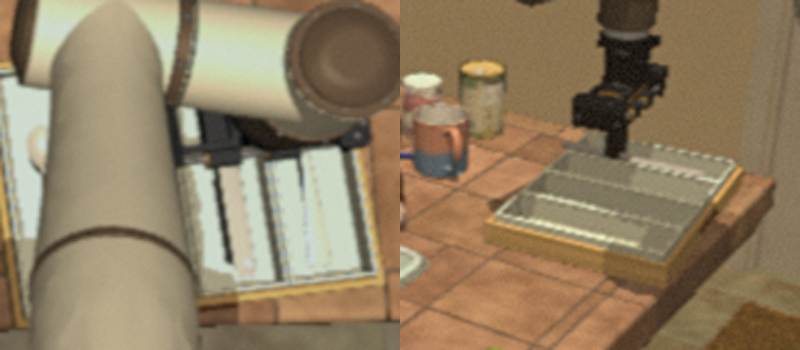

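The knife is held over its bin, with its tip at about (248,275) in the left crop. The bin's near edge there is at about (250,285). The fork lies in its own bin. I'll check the lengthwise fit.

```bash
python3 - <<'E'
from station import r
from h import *
c=r.capture('top')
print(px(c,380+248/2.5,190+276/2.5,.068),px(c,380+250/2.5,190+284/2.5,.042))
t=np.radians(5.5);d=np.array([np.cos(t),np.sin(t)])
p=np.array(r.sense()['tcp_pos'][:2]);print('tip expected',p-d*.1375)
E
```

```text
[ 0.40128784 -0.27329791] [ 0.39491749 -0.28146987]
tip expected [ 0.39811225 -0.27134001]
```

The tip clears the near wall by about 6–8 mm, which centres the knife lengthwise. I'll lower it.

{"fn": "servo_tool", "kwargs": {
  "commands": [
    [[1,0,-5,15,0,0,0],[1,0,-5,30,0,0,0],[1,0,-5,42,0,0,0],[1,0,-5,50,0,0,0],[1,0,-5,54,0,0,0]]
  ]
}}

```text
time_s: 36.6
tcp_pos: [0.5344, -0.2634, -0.0125]
ee_rot: [[-0.995, -0.096, -0.002], [-0.096, 0.995, 0.0], [0.002, 0.001, -1.0]]
wrist_force: [-0.2, -0.4, 0.2]
gripper_width: 0.168
gripper_force: 30.0
```

{"fn": "servo_tool", "kwargs": {
  "commands": [
    [[1,0,0,2,0,0,0],[1,0,0,4,0,0,0],[1,0,0,5,0,0,0],[1,0,0,5,0,0,0],[1,0,0,5,0,0,0]]
  ]
}}

```text
time_s: 37.1
tcp_pos: [0.5355, -0.2635, -0.0155]
ee_rot: [[-0.995, -0.096, 0.001], [-0.096, 0.995, -0.0], [-0.001, -0.0, -1.0]]
wrist_force: [0.7, 0.6, 0.7]
gripper_width: 0.165
gripper_force: 30.0
```

Down at floor height with no wall contact. Release, rise and check.

{"fn": "servo_tool", "kwargs": {
  "commands": [
    [[0.6,0,0,0,0,0,0],[0.6,0,0,0,0,0,0],[0.6,0,0,0,0,0,0],[0.6,0,0,0,0,0,0],[0.6,0,0,0,0,0,0]]
  ]
}}

```text
time_s: 37.6
tcp_pos: [0.5351, -0.2634, -0.016]
ee_rot: [[-0.995, -0.096, -0.0], [-0.096, 0.995, 0.0], [0.0, 0.0, -1.0]]
wrist_force: [1.6, -0.2, -0.2]
gripper_width: 0.396
gripper_force: 0.0
```

{"fn": "servo_tool", "kwargs": {
  "commands": [
    [[0.6,0,0,-10,0,0,0],[0.6,0,0,-40,0,0,0],[0.6,0,0,-80,0,0,0],[0.6,0,0,-120,0,0,0],[0.6,0,0,-150,0,0,0]]
  ]
}}

```text
time_s: 38.1
tcp_pos: [0.5359, -0.2638, 0.1378]
ee_rot: [[-0.995, -0.096, 0.004], [-0.096, 0.995, -0.001], [-0.004, -0.002, -1.0]]
wrist_force: [0.7, -0.0, -0.4]
gripper_width: 0.4
gripper_force: 0.0
```

{"fn": "servo_tool", "kwargs": {
  "commands": [
    [[0.6,10,49,-5,0,0,0],[0.6,10,98,-10,0,0,0],[0.6,10,147,-10,0,0,0],[0.6,10,196,-10,0,0,0],[0.6,10,240,-10,0,0,0]]
  ]
}}

```text
time_s: 38.6
tcp_pos: [0.5018, -0.0236, 0.1452]
ee_rot: [[-0.995, -0.096, 0.002], [-0.096, 0.995, 0.0], [-0.002, 0.0, -1.0]]
wrist_force: [1.3, -0.4, 0.3]
gripper_width: 0.397
gripper_force: 0.0
```

{"fn": "servo_tool", "kwargs": {
  "commands": [
    [[0.6,5,45,0,0,0,0],[0.6,10,90,0,0,0,0],[0.6,10,100,0,0,0,0],[0.6,10,100,0,0,0,0],[0.6,10,100,0,0,0,0]]
  ]
}}

```text
time_s: 39.1
tcp_pos: [0.4828, 0.0727, 0.1444]
ee_rot: [[-0.995, -0.096, 0.0], [-0.096, 0.995, -0.0], [-0.0, -0.0, -1.0]]
wrist_force: [0.3, 0.2, 0.5]
gripper_width: 0.399
gripper_force: 0.0
```

```bash
python3 - <<'E'
from station import r
from h import *
a=cv2.resize(r.capture('top')['pixels'][190:330,360:540,::-1],None,fx=2.2,fy=2.2,interpolation=2)
b=cv2.resize(r.capture('side')['pixels'][180:340,190:370,::-1],None,fx=2.2,fy=2.2,interpolation=2)
b2=cv2.resize(r.capture('side')['pixels'][170:270,320:450,::-1],None,fx=3.04,fy=2.4,interpolation=2)
a=np.vstack([a,b2[:,:396] if b2.shape[1]>=396 else cv2.resize(b2,(396,240))])
b=cv2.copyMakeBorder(b,0,a.shape[0]-b.shape[0],0,0,0)
cv2.imwrite('pics/g10.png',np.hstack([a,b]))
E
```

```text
(no output)
```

View pics/g10.png

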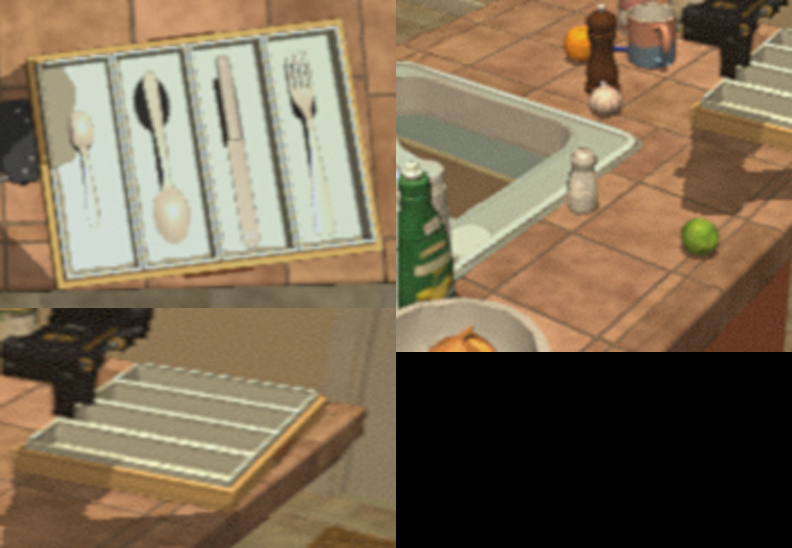

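All four pieces lie in their own bins: teaspoon (84,165), spoon (162,155), knife (236,150) and fork (310,145). Nothing stands above the rims, and the salt and soap are standing in place. Handing in.

```bash
python3 -c "
from station import r
print(r.finish_job())"
```

```text
the job is handed in; nothing more can be done
None
```

The knife, fork, spoon and teaspoon were each laid in their own bins, and the last images show the salt and soap still standing in place; I handed the job in at about 39 s, but no pass/fail result came back.

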